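# Hold a bayonet sample holder in a luminometer for a reading

## Task

Tip the luminometer's half-folded screen up and back to its reading position, about 110 degrees from folded flat, clear of the sample port. Lower the teal sample holder, held by its grip bar, into the port with its two pins in the keyways, press it fully down against the spring and turn it a quarter turn clockwise (seen from above) to its stop to open the shutter. The shutter springs shut when let go, so finish still gripping the holder, seated and turned home; leave the three reagent bottles where they stand.

Things in the scene. Friction and masses are not known exactly. Their poses are not given: they have to be found in the camera images.
- reader: Luminometer: off-white case 210 (x, front to back) x 170 (y) x 70 mm on a slate base, fixed. Origin in the middle of its underside on the worktop; its front faces its own -x, roughly towards the robot; z up. The sample port is in the front half of its flat deck (70 mm above the worktop); the fold-down screen is hinged along the rear of the deck.
- port (a point): Centre of the port's mouth at the top face of its aluminium ring (62 mm outside diameter, 76 mm above the worktop), 55 mm in front of the case's middle; axes as the case. Bore 33 mm in diameter, widened to 46 mm by two keyways 9 mm wide along the case's y axis (left and right, teal lines on the deck). The flange is 5 mm thick; the pins can turn only below it.
- seat (a joint): How far the sprung seat in the port is pressed down, in m: 0 at rest, 0.008 on its stop. Its top, at rest 17 mm below the ring's top face, carries the holder's foot; the pins are then still in the keyways. From about 0.005 the pins are below the flange and can turn. Spring 5 N at rest, 10 N at the stop. A blade on it (5 mm thick, along the keyways) enters the slot in the holder's foot.
- shutter (a joint): Angle in rad of the shutter rotor, which the seated holder turns by that blade: 0 sprung shut (blade along the keyways), grows clockwise seen from above, 1.5 on its stop, fully open. The holder has about 0.1 rad of play on the blade. A return spring of 0.03 N m, rising to 0.09 N m when open, turns it back unless it is held.
- screen_hinge (a point): Middle of the screen's hinge axis, which runs along the case's y axis, 123 mm behind the port's centre (case x) and 86 mm above the worktop.
- screen_edge (a point): Middle of the free edge of the screen, at the end of its small teal thumb tab (50 mm wide, 8 mm thick, 8 mm out of the panel), 158 mm from the hinge axis.
- screen (a joint): Screen angle in rad: 0 folded flat over the deck, display down; grows as its edge rises up and over to the rear; 1.57 upright, 1.92 reading position, 2.5 limit. Panel 150 mm wide, 14 mm thick, its mid-plane through the hinge axis. The stiff hinge (0.45 N m friction) stays where it is left; 3 to 5 N at the free edge moves it, lifting it or pushing its display side to the rear.
- holder: Sample holder, 0.12 kg, 62 mm tall, upright on the worktop; origin at the centre of its foot. Black barrel 30 mm thick, foot slot 8 mm wide, 8 mm deep along its y; two steel pins, 6 mm thick, 14 mm above the foot, along y, 42 mm overall; teal collar 48 mm in diameter, 26 to 32 mm up; on it the teal grip bar 14 (x) x 40 (y) mm up to the top, white line on top. Half a turn about z changes nothing.
- conjugate: Black reagent bottle, 32 mm in diameter, 64 mm tall, origin under its middle. Leave alone.
- substrate: Small white reagent bottle with a blue label, 27 mm in diameter, 53 mm tall, origin under its middle. Leave alone.
- stop_reagent: Red dropper bottle, 33 mm in diameter, 73 mm tall, origin under its middle. Leave alone.
Things that resemble listed ones, but are neither listed nor needed, are in the scene too. What is shaped like the holder but orange or yellow is not meant.

How it is judged:
On the way, in this order (a step that is already met when the one before it is completed fails the run):
1. the screen is at its reading position (value of joint screen between 1.74 and 2.1 rad), for 0.2 s.
2. the holder is pressed into the port, its pins below the flange, not yet turned (z of holder in the frame of port below -0.0195 m and horizontal distance between holder and port below 0.004 m and value of joint shutter below 0.5 rad), for 0.02 s.
3. the holder is turned home, the shutter open (value of joint shutter above 1.2 rad and z of holder in the frame of port below -0.0195 m), for 0.2 s.
At the end, for the whole second after the job is handed in: The fingers still grip the holder (over 2 N), upright and at rest in the port: foot 19.5 mm or more below the ring's top, axis within 4 mm of the port's, shutter open beyond 1.2 rad; the screen stands between 1.74 and 2.1 rad (about 100 to 120 degrees) (all of step 1 and all of step 3 and horizontal distance between holder and port below 0.004 m and angle between holder's own z axis and vertical below 0.12 rad and contact force between the fingers and holder above 2 N and linear speed of holder below 0.02 m/s); the arm keeps its last pose, push and grip.
It fails at once if a reagent bottle is pushed more than 25 mm or tipped over (distance of any of conjugate, substrate, stop_reagent from where it was at the start of the episode above 0.025 m or angle between any of conjugate, substrate, stop_reagent's own z axis and vertical above 0.6 rad).
It also fails if it takes over 72 s, if anything falls off the work surface, if the arm or the gripper's body presses on something with over 40 N, if the wrist force passes 120 N, or if a joint passes its speed limit or range.

## Robot

A 7-joint arm with a two-finger parallel gripper is mounted at the origin on a cart in front of the work surface, level with it; the furniture and walls round the work are solid. World frame = base frame: x ahead of the robot, y to its left, z up, the work surface at z = 0. Lengths are in m, angles in rad, forces in N, time in s.
With the tool pointing down it reaches from about 0.4 to 0.85 m from the base axis. Payload 4.5 kg.
Tool frame: the origin (TCP) lies at the very end of the fingers, on their centre line; the grasp point (between the pads) lies 19 mm behind it; z points along the fingers, x is the direction in which the jaws open and shut, and the axes are right-handed (so a half turn about z gives the same grasp; the last joint's range is limited). The gripper opens to 88 mm and grips with 3 to 60 N. Pads are 18 mm wide; open, the fingers measure 123 mm over their backs; the gripper's body (75 mm by 187 mm) begins 45 mm behind the grasp point.
Start: joints at [1.204, 0.689, -0.195, 1.565, 0.157, 0.902, -0.215], TCP at [0.244, -0.575, 0.239] pointing down, gripper open.
Joint ranges: [-3.01, 3.01], [-0.46, 2.08], [-1.47, 1.51], [0.13, 2.56], [-1, 4.14], [0.04, 2.09], [-2.66, 2.66]. Speed limits (rad/s): [2.57, 2.57, 3.14, 3.14, 3.14, 3.14, 3.14].

## Interface

Orientations are given as a unit quaternion [x, y, z, w].
In Python, from plant import * gives the robot as it stands.
- The arm moves only by the tool apply_moves, never from a script. Its argument "series" is a list of rows, each an object of numbers: "x", "y", "z": the shift along the tool's x, y, z in units of 80 cm (1.0 is 80 cm); "wx", "wy", "wz": the turn, a rotation vector about the tool's x, y, z in units of pi rad (1.0 is pi rad); "fingers": the opening, from -1 (shut) to 1 (fully open), so that 0 is half open. In form: [{"x": .., "y": .., "z": .., "wx": .., "wy": .., "wz": .., "fingers": ..}, ...]. A call has 1 to 8 rows; each row shifts and turns the pose as measured when the row begins, along the tool's axes as they then stand; what a row does not reach is not made up. A row lasts 1/8 s, in which the tool goes at most 62.5 mm and 10.7 degrees, less where a joint would pass 70% of its speed; a pose out of reach is approached as far as the arm can. A call with a number of a shift or a turn outside -1 to 1 is refused whole. A call with a gripper value outside its range is refused whole. The fingers move at their own pace and stop on an object; "force" is the grip in N (left out, the last holds). Time passes only in rows, so rows that do not move let the fingers close. It gives the time, the measured TCP pose, the force and the opening at its end, in the units of the state.
- get_state(): the state, without advancing time (a new reading comes with each control period).
- snapshot(name): name is "scene" or "top" or "wrist"; returns (picture, depth): 384x512x3 uint8, red, green, blue; 384x512 float32, m along the optical axis (not along the pixel's ray), 0 where there is no reading.
- camera_model(name): a dict with "camera_matrix" (3x3 intrinsics, pixels), "dist_coeffs" ([k1, k2, p1, p2, k3] as OpenCV has them; the pictures are not rectified), "world_from_camera" (4x4, takes a point from camera to world coordinates). Camera axes: x right, y up, looking along -z (the intrinsics and any distortion apply to the point x, -y, -z); pixel columns grow to the right and rows downward; lengths in m; the calibration is good to about 2 mm. A picture is of the moment at which its call begins: read the wrist's pose just before it. camera_model takes no time and is no camera call; for the wrist camera it gives the pose at the moment of the call.
- finish_job(): hands the job in, once; it reports no verdict.
The state is a dict: "clock": time; "q": joint angles; "qd": joint speeds; "joint_torque": joint torques, N m; "tool_pos": TCP position; "eef_rot": TCP orientation; "contact_force": force on the tool from outside, world axes, zero at the start; "moment": the same for the moment, N m; "opening": opening from 0.0 (shut) to 1.0 (fully open).
Only numpy, scipy, OpenCV 4.12 (cv2) and the standard library are available. Lean on these libraries where they do the work, as an engineer would, in place of code of your own. Each camera call takes 0.05 s, during which the arm holds its last target. There are 200 camera calls.

## Working session

There is one attempt and no reset: what is moved stays moved. The work goes in short steps, Python scripts to look and compute and a tool call to move; the robot and the scene stay as the last step left them, time stands still between calls to the robot, and variables do not carry over. Pictures are saved under pics/ and viewed, about 8 in all and at most 12, crops included, and the job is handed in when it is done.

Besides the shell and the picture viewer there is one more tool, called after ">>>" as name([rows], argument=value, ...), one row to a line, values as JSON. apply_moves: Moves the arm, as the interface text tells. Its arguments: {"type":"object","properties":{"series":{"type":"array","items":{"type":"object","properties":{"x":{"type":"number"},"y":{"type":"number"},"z":{"type":"number"},"wx":{"type":"number"},"wy":{"type":"number"},"wz":{"type":"number"},"fingers":{"type":"number"}}}},"force":{"type":"number"}},"required":["series"]}

```bash
ls; mkdir -p pics
cat > h.py <<'E'
from plant import *
import numpy as np, cv2
def save(n,im): cv2.imwrite('pics/'+n+'.png',cv2.cvtColor(im,cv2.COLOR_RGB2BGR))
def ray(m,uv):
    K=np.array(m['camera_matrix'],float);D=np.array(m['dist_coeffs'],float);T=np.array(m['world_from_camera'])
    p=cv2.undistortPoints(np.array(uv,float).reshape(-1,1,2),K,D).reshape(-1,2)
    d=np.c_[p[:,0],-p[:,1],-np.ones(len(p))]
    return T[:3,3],d@T[:3,:3].T
def onplane(m,uv,z):
    o,d=ray(m,uv); return o+d*((z-o[2])/d[:,2])[:,None]
def pts(m,uv,dep):
    o,d=ray(m,uv); uv=np.array(uv,int).reshape(-1,2)
    return o+d*dep[uv[:,1],uv[:,0]][:,None]
E
python3 - <<'E'
from h import *
ims=[]
for n in ['scene','top']:
    im,d=snapshot(n);m=camera_model(n);np.savez(n+'.npz',im=im,d=d);ims.append(im)
    print(n,np.round(m['world_from_camera'],3).tolist(),m['camera_matrix'],m['dist_coeffs'])
save('a',cv2.resize(np.vstack(ims),None,fx=.78,fy=.78)); save('top',ims[1]); save('scene',ims[0])
print(get_state())
E
```

```text
pics
scene [[-0.515, 0.374, -0.771, -0.55], [-0.857, -0.232, 0.46, 0.446], [-0.007, 0.898, 0.44, 0.683], [0.0, 0.0, 0.0, 1.0]] [[479.04426661   0.         251.13079626]
 [  0.         479.04426661 198.71135151]
 [  0.           0.           1.        ]] [-0.03294793  0.          0.          0.          0.        ]
top [[-0.028, 0.993, -0.119, 0.369], [-1.0, -0.029, -0.006, -0.189], [-0.009, 0.119, 0.993, 1.275], [0.0, 0.0, 0.0, 1.0]] [[375.08461274   0.         251.94812978]
 [  0.         375.08461274 186.29006743]
 [  0.           0.           1.        ]] [-0.05605226  0.          0.          0.          0.        ]
{'clock': 0.1, 'q': array([ 1.20376094,  0.68988623, -0.19452752,  1.56620139,  0.15727372,
        0.9025027 , -0.21510711]), 'qd': array([-7.19846182e-04, -2.15311684e-03, -1.49694733e-04, -1.04868400e-04,
       -5.03091939e-05, -5.07068301e-04, -1.15894447e-04]), 'joint_torque': array([-2.73644757e-03, -5.28505182e+01, -1.27128739e+00, -1.53836811e+01,
       -5.25732036e-02,  2.00042305e-03,  4.75400054e-05]), 'tool_pos': array([ 0.24362294, -0.57496585,  0.23800938]), 'eef_rot': array([ 8.33737478e-01, -5.52160457e-01, -6.95596227e-04, -4.05021559e-04]), 'contact_force': array([ 0.63412535, -0.56505843, -0.36711067]), 'moment': array([-0.00891579, -0.02216112, -0.01184179]), 'opening': 1.00282430704745}
```

View pics/top.png

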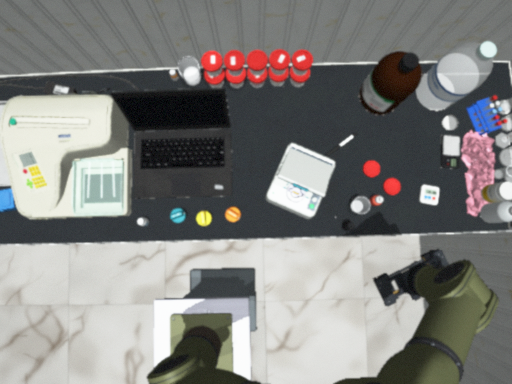

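View pics/scene.png

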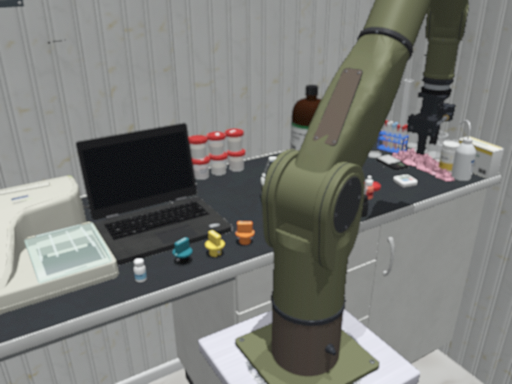

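Top view: reader near (303,180); candidates for the holder: teal (178,215), yellow (204,218) and orange (233,214). Only the teal one matches the description. I'll check it in a close crop, next to the reader.

Run:
```python
from h import *
im=np.load('top.npz')['im']; d=np.load('top.npz')['d'];m=camera_model('top')
a=cv2.resize(im[130:235,255:400],None,fx=5.4,fy=5.4,interpolation=cv2.INTER_CUBIC)[:,:780]
b=cv2.resize(im[195:235,130:245],None,fx=6.78,fy=6.78,interpolation=cv2.INTER_CUBIC)[:,:780]
save('crop',cv2.resize(np.vstack([a[:,:779],b[:,:779]]),None,fx=.7,fy=.7))
hsv=cv2.cvtColor(im,cv2.COLOR_RGB2HSV)
mk=cv2.inRange(hsv,(80,90,60),(105,255,255))
n,l,s,c=cv2.connectedComponentsWithStats(mk)
for i in range(1,n):
    if s[i,4]>4:
        yx=np.argwhere(l==i)[:,::-1]; P=pts(m,yx,d); print(s[i],c[i],np.median(P,0).round(3),P[:,2].min().round(3),P[:,2].max().round(3))
for uv in [(178,215),(142,221),(303,160),(290,195),(330,160),(320,205),(360,203),(372,168),(392,186),(377,200)]:
    print(uv,pts(m,[uv],d).round(3))
```

```text
[491 108  10   6  28] [495.5        110.35714286] [ 0.737 -0.984  0.11 ] 0.103 0.114
[ 10 119   6   5  25] [ 12.24 121.28] [0.728 0.561 0.17 ] 0.166 0.173
[293 184  15   7  29] [299.82758621 187.        ] [ 0.493 -0.32   0.187] 0.181 1.275
[  0 188  16  25 310] [  6.28387097 200.16129032] [0.49  0.648 0.057] -0.003 1.275
[425 196   6   2   8] [427.   196.75] [ 0.466 -0.774  0.016] 0.014 0.02
[169 207  18  17 207] [177.29468599 215.09178744] [0.428 0.068 0.031] -0.006 0.068
(178, 215) [[0.428 0.06  0.062]]
(142, 221) [[0.412 0.181 0.05 ]]
(303, 160) [[ 0.587 -0.345  0.115]]
(290, 195) [[ 0.481 -0.304  0.073]]
(330, 160) [[ 0.59  -0.437  0.083]]
(320, 205) [[ 0.451 -0.411  0.004]]
(360, 203) [[ 0.454 -0.548  0.002]]
(372, 168) [[ 0.571 -0.593  0.016]]
(392, 186) [[ 0.508 -0.658  0.013]]
(377, 200) [[ 0.458 -0.588  0.06 ]]
```

View pics/crop.png

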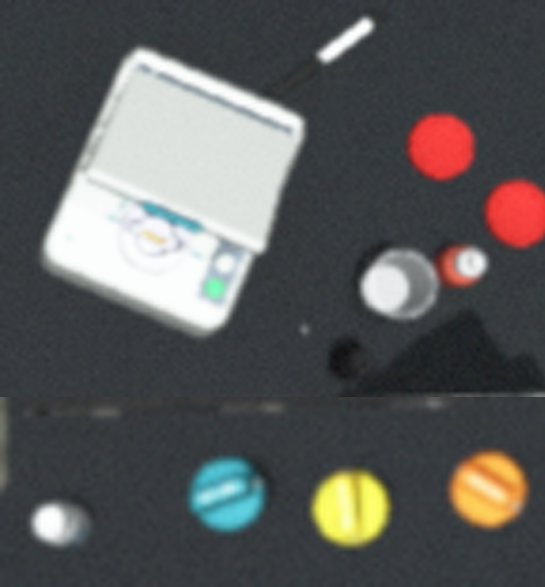

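Crop: the teal holder is at crop (228,493), and its white line matches the description. The reader's screen is half up, its teal tab is at (165,212), and the port ring is at (155,237). The black bottle is at (350,357) and the red dropper at (460,265). Next I'll fit the screen plane and the axes.

Run:
```python
from h import *
Z=np.load('top.npz');im=Z['im'];d=Z['d'];m=camera_model('top')
u,v=np.meshgrid(np.arange(260,345),np.arange(138,222));uv=np.c_[u.ravel(),v.ravel()]
P=pts(m,uv,d);ok=(d[uv[:,1],uv[:,0]]>0)
P=P[ok];uv=uv[ok]
A=P[(P[:,2]>.1)&(P[:,2]<.2)]
for k in range(3):
    c=A.mean(0);n=np.linalg.svd(A-c)[2][2]; n*=np.sign(n[2]); A=A[abs((A-c)@n)<.004]
print('panel',len(A),c.round(3),n.round(3),'tilt',np.arccos(n[2]),'yaw from n',np.degrees(np.arctan2(-n[1],-n[0])), np.degrees(np.arctan2(n[1],n[0])))
# outline of the case (deck/white)
B=P[(P[:,2]>.062)&(P[:,2]<.08)];r=cv2.minAreaRect(B[:,:2].astype(np.float32));print('deck',r,cv2.boxPoints(r).round(3).tolist())
r=cv2.minAreaRect(A[:,:2].astype(np.float32));print('panel rect',cv2.boxPoints(r).round(3).tolist())
print('ring guess',onplane(m,[(296,192.7)],.076).round(3))
# holder white line
hsv=cv2.cvtColor(im,cv2.COLOR_RGB2HSV)
roi=np.zeros(im.shape[:2],np.uint8);cv2.circle(roi,(178,215),9,1,-1)
mk=(hsv[...,1]<110)&(hsv[...,2]>150)&(roi>0);yx=np.argwhere(mk)[:,::-1]
Q=onplane(m,yx,.062);c=Q.mean(0);s=np.linalg.svd(Q-c)[2][0];print('line',len(Q),c.round(4),np.degrees(np.arctan2(s[1],s[0])))
for n,uv,z in [('conj',(347.6,224),.064),('stop',(378,199),.073),('sub',(141.7,220.5),.053),('yellow',(204,218),.062)]: print(n,onplane(m,[uv],z).round(3),pts(m,[tuple(np.round(uv).astype(int))],d).round(3))
```

```text
panel 1450 [ 0.542 -0.346  0.147] [ 0.565 -0.269  0.78 ] tilt 0.6766086812733627 yaw from n 154.5704236137779 -25.42957638622212
deck ((0.5316677689552307, -0.34014615416526794), (0.16776041686534882, 0.2044369876384735), 64.61676788330078) [[0.40299999713897705, -0.3720000088214874], [0.5879999995231628, -0.46000000834465027], [0.6600000262260437, -0.30799999833106995], [0.4749999940395355, -0.22100000083446503]]
panel rect [[0.45899999141693115, -0.3889999985694885], [0.5649999976158142, -0.4399999976158142], [0.6299999952316284, -0.30399999022483826], [0.5239999890327454, -0.2529999911785126]]
ring guess [[ 0.488 -0.323  0.076]]
line 19 [0.4294 0.0676 0.062 ] 105.91977980470459
conj [[ 0.383 -0.487  0.064]] [[ 0.383 -0.487  0.068]]
stop [[ 0.46  -0.587  0.073]] [[ 0.461 -0.591  0.063]]
sub [[0.413 0.181 0.053]] [[0.415 0.18  0.053]]
yellow [[ 0.416 -0.024  0.062]] [[ 0.416 -0.024  0.057]]
```

>>> apply_moves([
  {"wz": 0.054,"fingers": -1},
  {"wz": 0.054,"fingers": -1},
  {"wz": 0.054,"fingers": -1},
  {"wz": 0.054,"fingers": -1},
  {"wz": 0.054,"fingers": -1},
  {"fingers": -1},
], force=20)

```text
schema error: expected keys x, y, z, wx, wy, wz, fingers
```

```bash
cat >> h.py <<'E'
from scipy.spatial.transform import Rotation as R
def goto(p,yaw=None):
    s=get_state();r=R.from_quat(s['eef_rot']);dl=r.inv().apply(np.array(p)-s['tool_pos'])
    x=r.apply([1,0,0]);y=np.degrees(np.arctan2(x[1],x[0]))
    z=r.apply([0,0,1])
    print('t',round(s['clock'],2),'tcp',s['tool_pos'].round(4),'jawyaw',y.round(2),'zax',z.round(3),'F',s['contact_force'].round(1),'open',round(s['opening'],3),'q7',s['q'][6].round(2))
    print('units',(dl/.8).round(4),'rows',np.linalg.norm(dl)/.0625)
    # level + yaw correction in tool frame
    if yaw is not None:
        t=R.from_matrix(np.c_[[np.cos(np.radians(yaw)),np.sin(np.radians(yaw)),0],[np.sin(np.radians(yaw)),-np.cos(np.radians(yaw)),0],[0,0,-1]])
        print('turn units',((r.inv()*t).as_rotvec()/np.pi).round(4))
E
python3 - <<'E'
from h import *
goto([.441,-.297,.2],-115.4)
E
```

```text
t 0.1 tcp [ 0.2436 -0.575   0.238 ] jawyaw -67.03 zax [-0.001  0.001 -1.   ] F [ 0.6 -0.6 -0.4] open 1.003 q7 -0.22
units [-0.2236 -0.3628  0.0478] rows 5.488429852677648
turn units [2.000e-04 5.000e-04 2.687e-01]
```

>>> apply_moves([
  {"x": 0,"y": 0,"z": 0,"wx": 0,"wy": 0,"wz": 0.054,"fingers": -1},
  {"x": 0,"y": 0,"z": 0,"wx": 0,"wy": 0,"wz": 0.054,"fingers": -1},
  {"x": 0,"y": 0,"z": 0,"wx": 0,"wy": 0,"wz": 0.054,"fingers": -1},
  {"x": 0,"y": 0,"z": 0,"wx": 0,"wy": 0,"wz": 0.054,"fingers": -1},
  {"x": 0,"y": 0,"z": 0,"wx": 0,"wy": 0,"wz": 0.054,"fingers": -1},
  {"x": 0,"y": 0,"z": 0,"wx": 0,"wy": 0,"wz": 0,"fingers": -1},
], force=20)

```text
clock: 0.85
tool_pos: [0.2426, -0.5727, 0.2349]
eef_rot: [-0.522, 0.853, 0.004, 0.001]
contact_force: [0.4, 0.2, -0.2]
opening: 0.342
```

Run:
```python
from h import *
goto([.441,-.297,.2],-115.4)
```

```text
t 0.85 tcp [ 0.2426 -0.5727  0.2349] jawyaw -117.1 zax [-0.003  0.008 -1.   ] F [ 0.4  0.2 -0.2] open 0.342 q7 -0.9
units [-0.4195 -0.0641  0.0455] rows 5.4631857008866875
turn units [ 0.0021  0.0018 -0.0094]
```

>>> apply_moves([
  {"x": -0.07,"y": -0.011,"z": 0.006,"wx": 0,"wy": 0,"wz": -0.005,"fingers": -1},
  {"x": -0.07,"y": -0.011,"z": 0.006,"wx": 0.002,"wy": 0.002,"wz": -0.005,"fingers": -1},
  {"x": -0.07,"y": -0.011,"z": 0.006,"wx": 0,"wy": 0,"wz": 0,"fingers": -1},
  {"x": -0.07,"y": -0.011,"z": 0.006,"wx": 0,"wy": 0,"wz": 0,"fingers": -1},
  {"x": -0.07,"y": -0.011,"z": 0.006,"wx": 0,"wy": 0,"wz": 0,"fingers": -1},
  {"x": -0.06,"y": -0.011,"z": 0.006,"wx": 0,"wy": 0,"wz": 0,"fingers": -1},
  {"x": 0,"y": 0,"z": 0,"wx": 0,"wy": 0,"wz": 0,"fingers": -1},
])

```text
clock: 1.72
tool_pos: [0.436, -0.2909, 0.2035]
eef_rot: [-0.546, 0.838, -0.0, -0.0]
contact_force: [-0.5, -0.4, 0.6]
opening: 0.002
```

Run:
```python
from h import *
goto([.441,-.297,.17],-115.4)
im,d=snapshot('wrist');np.savez('w1.npz',im=im,d=d);save('w1',im)
m=camera_model('wrist');print(np.round(m['world_from_camera'],3).tolist(),m['camera_matrix'])
```

```text
t 1.73 tcp [ 0.436  -0.2909  0.2035] jawyaw -113.78 zax [ 0.    -0.001 -1.   ] F [-0.5 -0.4  0.6] open 0.002 q7 -1.4
units [ 0.0045 -0.0087  0.0419] rows 0.5512772723315158
turn units [-0.0002 -0.0001  0.009 ]
[[-0.408, 0.876, 0.257, 0.501], [-0.913, -0.393, -0.111, -0.323], [0.003, -0.28, 0.96, 0.35], [0.0, 0.0, 0.0, 1.0]] [[292.26239516   0.         259.47240944]
 [  0.         292.26239516 193.89970377]
 [  0.           0.           1.        ]]
```

View pics/w1.png

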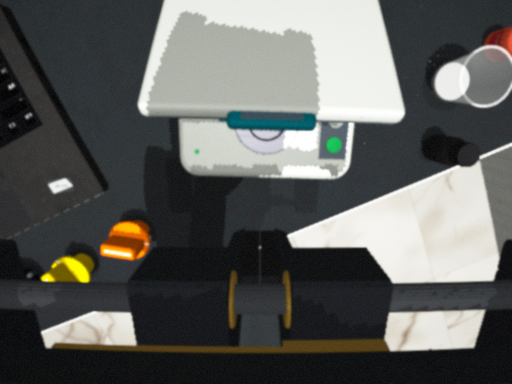

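Wrist view: the screen's teal tab is straight ahead at (272,120), a little right of the fingertip line at x≈260. The ring is half hidden below it at (268,135).

Run:
```python
from h import *
Z=np.load('w1.npz');im=Z['im'];d=Z['d'];m=camera_model('wrist')
hsv=cv2.cvtColor(im,cv2.COLOR_RGB2HSV);mk=cv2.inRange(hsv,(80,90,40),(105,255,255));mk[:90]=0;mk[140:]=0;mk[:,:200]=0;mk[:,340:]=0
yx=np.argwhere(mk)[:,::-1];P=pts(m,yx,d);ok=(d[yx[:,1],yx[:,0]]>.05)&(P[:,2]>.15);P=P[ok]
print(len(P),P.mean(0).round(4),P.min(0).round(3),P.max(0).round(3))
xc=np.array([np.cos(np.radians(-25.4)),np.sin(np.radians(-25.4)),0]);yc=np.array([-xc[1],xc[0],0]);t=get_state()['tool_pos']
print('rel case x',np.percentile((P-t)@xc,[2,50,98]).round(4),'y',np.percentile((P-t)@yc,[2,50,98]).round(4))
```

```text
1219 [ 0.492  -0.326   0.1865] [ 0.479 -0.349  0.174] [ 0.506 -0.303  0.189]
rel case x [0.0621 0.0659 0.0705] y [-0.028  -0.0046  0.0179]
```

>>> apply_moves([
  {"x": 0.006,"y": 0,"z": 0.047,"wx": 0,"wy": 0,"wz": 0.009,"fingers": -1},
  {"x": 0,"y": -0.035,"z": 0,"wx": 0,"wy": 0,"wz": 0,"fingers": -1},
  {"x": 0,"y": -0.015,"z": 0,"wx": 0,"wy": 0,"wz": 0,"fingers": -1},
  {"x": 0,"y": 0,"z": 0,"wx": 0,"wy": 0,"wz": 0,"fingers": -1},
])

```text
clock: 2.28
tool_pos: [0.4652, -0.3212, 0.1657]
eef_rot: [-0.532, 0.847, -0.001, -0.002]
contact_force: [-0.1, 0.6, -0.7]
opening: 0.005
```

Run:
```python
from h import *
goto(np.array([.4360,-.2909,.165])+.052*np.array([.903,-.429,0])+.0046*np.array([-.429,-.903,0]),-115.4)
```

```text
t 2.27 tcp [ 0.4652 -0.3212  0.1657] jawyaw -115.76 zax [-0.003 -0.005 -1.   ] F [-0.1  0.6 -0.7] open 0.005 q7 -1.41
units [-0.0129 -0.0157  0.0008] rows 0.26097402971976824
turn units [ 0.     -0.0019 -0.002 ]
```

>>> apply_moves([
  {"x": -0.013,"y": -0.012,"z": 0,"wx": 0,"wy": 0,"wz": 0,"fingers": -1},
  {"x": 0,"y": -0.005,"z": -0.002,"wx": 0,"wy": 0,"wz": 0,"fingers": -1},
  {"x": 0,"y": -0.014,"z": -0.014,"wx": 0,"wy": 0,"wz": 0,"fingers": -1},
  {"x": 0,"y": -0.014,"z": -0.014,"wx": 0,"wy": 0,"wz": 0,"fingers": -1},
])

```text
clock: 2.78
tool_pos: [0.4944, -0.3235, 0.1877]
eef_rot: [-0.531, 0.847, 0.007, -0.008]
contact_force: [-2.6, 1.1, -2.3]
opening: 0.004
```

Run:
```python
from h import *
goto(np.array([.4360,-.2909,.1865])+.074*np.array([.903,-.429,0])+.0046*np.array([-.429,-.903,0]),-115.4)
```

```text
t 2.77 tcp [ 0.4944 -0.3235  0.1877] jawyaw -115.79 zax [-0.02   0.004 -1.   ] F [-2.6  1.1 -2.3] open 0.004 q7 -1.43
units [ 0.0002 -0.009   0.0013] rows 0.11664489174537097
turn units [ 0.0064 -0.0016 -0.0022]
```

>>> apply_moves([
  {"x": 0,"y": -0.02,"z": -0.012,"wx": 0.004,"wy": 0,"wz": 0,"fingers": -1},
  {"x": 0,"y": -0.02,"z": -0.011,"wx": 0.004,"wy": 0,"wz": 0,"fingers": -1},
  {"x": 0,"y": -0.02,"z": -0.009,"wx": 0,"wy": 0,"wz": 0,"fingers": -1},
  {"x": 0,"y": -0.02,"z": -0.007,"wx": 0,"wy": 0,"wz": 0,"fingers": -1},
  {"x": 0,"y": -0.02,"z": -0.004,"wx": 0,"wy": 0,"wz": 0,"fingers": -1},
])

```text
clock: 3.4
tool_pos: [0.554, -0.3518, 0.2226]
eef_rot: [-0.532, 0.847, 0.011, -0.009]
contact_force: [-4.4, 1.9, 4.4]
opening: 0.003
```

Run:
```python
from h import *
goto(np.array([.4360,-.2909,.22])+.14*np.array([.903,-.429,0])+.0046*np.array([-.429,-.903,0]),-115.4)
im,d=snapshot('wrist');m=camera_model('wrist')
hsv=cv2.cvtColor(im,cv2.COLOR_RGB2HSV);mk=cv2.inRange(hsv,(80,90,40),(105,255,255))
yx=np.argwhere(mk)[:,::-1];P=pts(m,yx,d);P=P[(d[yx[:,1],yx[:,0]]>.05)&(P[:,2]>.15)]
print(len(P),P.mean(0).round(3),P[:,2].min(),P[:,2].max())
```

```text
t 3.4 tcp [ 0.554  -0.3518  0.2226] jawyaw -115.77 zax [-0.028  0.009 -1.   ] F [-4.4  1.9  4.4] open 0.003 q7 -1.45
units [ 0.0002 -0.0092  0.0029] rows 0.12390159770223044
turn units [ 0.0092 -0.0012 -0.0021]
1651 [ 0.572 -0.36   0.239] 0.23098386764239087 0.31936916725506487
```

>>> apply_moves([
  {"x": 0,"y": -0.02,"z": -0.003,"wx": 0.004,"wy": 0,"wz": 0,"fingers": -1},
  {"x": 0,"y": -0.02,"z": -0.001,"wx": 0.004,"wy": 0,"wz": 0,"fingers": -1},
  {"x": 0,"y": -0.02,"z": 0.001,"wx": 0.002,"wy": 0,"wz": 0,"fingers": -1},
  {"x": 0,"y": -0.02,"z": 0.003,"wx": 0,"wy": 0,"wz": 0,"fingers": -1},
  {"x": 0,"y": -0.02,"z": 0.004,"wx": 0,"wy": 0,"wz": 0,"fingers": -1},
])

```text
clock: 4.08
tool_pos: [0.6247, -0.3854, 0.2209]
eef_rot: [-0.532, 0.847, -0.0, -0.003]
contact_force: [-2.1, 1.4, 0.3]
opening: 0.005
```

```bash
cat > scr.py <<'E'
from h import *
goto(np.array([.4360,-.2909,.215])+.228*np.array([.903,-.429,0])+.0046*np.array([-.429,-.903,0]),-115.4)
im,d=snapshot('top');m=camera_model('top')
u,v=np.meshgrid(np.arange(255,350),np.arange(120,200));uv=np.c_[u.ravel(),v.ravel()]
P=pts(m,uv,d);P=P[(d[uv[:,1],uv[:,0]]>.1)&(P[:,2]<.255)&(P[:,2]>.1)]
xc=np.array([.903,-.429,0]);s=(P-np.array([.6,-.372,.086]))
A=P[abs(s@np.array([.429,.903,0]))<.078]
a=(A-np.array([.6,-.372,.086]))@xc;z=A[:,2]-.086
for lo in np.arange(.02,.17,.02):
    k=(z>=lo)&(z<lo+.02)
    if k.sum(): print(lo.round(2),k.sum(),np.percentile(a[k],[5,50,95]).round(3))
E
python3 scr.py
```

```text
t 4.08 tcp [ 0.6247 -0.3854  0.2209] jawyaw -115.68 zax [-0.004 -0.003 -1.   ] F [-2.1  1.4  0.3] open 0.005 q7 -1.46
units [ 0.0002 -0.0212  0.0073] rows 0.2869932308141952
turn units [ 0.0009 -0.0014 -0.0016]
0.02 10 [0.002 0.005 0.007]
0.04 21 [0.008 0.012 0.015]
0.06 21 [0.015 0.018 0.021]
0.08 33 [0.02  0.024 0.029]
0.1 14 [0.028 0.03  0.031]
0.12 3 [0.038 0.052 0.052]
0.14 11 [0.045 0.048 0.052]
```

>>> apply_moves([
  {"x": 0,"y": 0.05,"z": 0,"wx": 0,"wy": 0,"wz": 0,"fingers": -1},
  {"x": 0,"y": 0.075,"z": 0,"wx": 0,"wy": 0,"wz": 0,"fingers": -1},
  {"x": 0,"y": 0.075,"z": 0,"wx": 0,"wy": 0,"wz": 0,"fingers": -1},
  {"x": 0,"y": 0,"z": 0,"wx": 0,"wy": 0,"wz": -0.058,"fingers": 1},
  {"x": 0,"y": 0,"z": 0,"wx": 0,"wy": 0,"wz": -0.058,"fingers": 1},
  {"x": 0,"y": 0,"z": 0,"wx": 0,"wy": 0,"wz": -0.058,"fingers": 1},
  {"x": 0,"y": 0,"z": 0,"wx": 0,"wy": 0,"wz": -0.058,"fingers": 1},
  {"x": 0,"y": 0,"z": 0,"wx": 0,"wy": 0,"wz": -0.058,"fingers": 1},
])

```text
clock: 5.12
tool_pos: [0.4739, -0.31, 0.2193]
eef_rot: [0.858, -0.513, 0.001, 0.002]
contact_force: [-0.5, 0.4, -0.8]
opening: 0.55
```

>>> apply_moves([
  {"x": 0,"y": 0,"z": 0,"wx": 0,"wy": 0,"wz": -0.058,"fingers": 1},
  {"x": 0,"y": 0,"z": 0,"wx": 0,"wy": 0,"wz": -0.058,"fingers": 1},
  {"x": 0,"y": 0,"z": 0,"wx": 0,"wy": 0,"wz": -0.058,"fingers": 1},
  {"x": 0,"y": 0,"z": 0,"wx": 0,"wy": 0,"wz": -0.058,"fingers": 1},
  {"x": 0,"y": 0,"z": 0,"wx": 0,"wy": 0,"wz": -0.058,"fingers": 1},
  {"x": 0,"y": 0,"z": 0,"wx": 0,"wy": 0,"wz": -0.058,"fingers": 1},
])

```text
clock: 5.88
tool_pos: [0.4744, -0.3086, 0.2214]
eef_rot: [1.0, 0.024, 0.004, 0.005]
contact_force: [-0.0, 1.6, 0.5]
opening: 1.001
```

Run:
```python
from h import *
goto([.400,.060,.20],15.9)
```

```text
t 5.88 tcp [ 0.4744 -0.3086  0.2214] jawyaw 2.71 zax [ 0.008 -0.009 -1.   ] F [-0.   1.6  0.5] open 1.001 q7 0.13
units [-0.0713 -0.4649  0.0218] rows 6.026587420231532
turn units [ 0.0033 -0.0019 -0.0733]
```

>>> apply_moves([
  {"x": -0.007,"y": -0.068,"z": 0.003,"wx": 0.003,"wy": -0.002,"wz": 0,"fingers": 0},
  {"x": -0.007,"y": -0.068,"z": 0.003,"wx": 0,"wy": 0,"wz": 0,"fingers": 0},
  {"x": -0.007,"y": -0.068,"z": 0.003,"wx": 0,"wy": 0,"wz": 0,"fingers": 0},
  {"x": -0.007,"y": -0.068,"z": 0.003,"wx": 0,"wy": 0,"wz": 0,"fingers": 0},
  {"x": -0.007,"y": -0.068,"z": 0.003,"wx": 0,"wy": 0,"wz": 0,"fingers": 0},
  {"x": -0.007,"y": -0.068,"z": 0.003,"wx": 0,"wy": 0,"wz": -0.037,"fingers": 0},
  {"x": -0.007,"y": -0.05,"z": 0.003,"wx": 0,"wy": 0,"wz": -0.037,"fingers": 0},
  {"x": 0,"y": 0,"z": 0,"wx": 0,"wy": 0,"wz": 0,"fingers": 0},
])

```text
clock: 6.88
tool_pos: [0.4143, 0.0662, 0.2057]
eef_rot: [0.99, 0.144, 0.01, -0.001]
contact_force: [-0.5, -1.1, 0.0]
opening: 0.499
```

```bash
cat > hold.py <<'E'
from h import *
import sys
goto([.429,.067,.12],15.9)
m=camera_model('wrist');im,d=snapshot('wrist');save(sys.argv[1],im)
hsv=cv2.cvtColor(im,cv2.COLOR_RGB2HSV);mk=cv2.inRange(hsv,(80,90,60),(105,255,255))
n,l,s,c=cv2.connectedComponentsWithStats(mk);i=1+s[1:,4].argmax();print(s[i],c[i])
x,y,w,h=s[i,:4]
roi=np.zeros(mk.shape,bool);roi[y:y+h,x:x+w]=1
hull=np.zeros_like(mk);cv2.fillConvexPoly(hull,cv2.convexHull(np.argwhere(l==i)[:,::-1].astype(np.int32)),1)
wm=((hsv[...,1]<90)&(hsv[...,2]>150)&(hull>0)).astype(np.uint8)
n,l2,s2,c2=cv2.connectedComponentsWithStats(wm);j=1+s2[1:,4].argmax();yx=np.argwhere(l2==j)[:,::-1]
Q=onplane(m,yx,.062);c=(Q.max(0)+Q.min(0))/2;c=cv2.minAreaRect(Q[:,:2].astype(np.float32));print('white line',len(Q),c,Q.mean(0).round(4))
v=np.linalg.svd(Q-Q.mean(0))[2][0];print('dir',np.degrees(np.arctan2(v[1],v[0])))
P=pts(m,yx,d);print('depth z',np.median(P,0).round(4))
ct,r=cv2.minEnclosingCircle(np.argwhere(l==i)[:,::-1].astype(np.float32));print('collar',onplane(m,[ct],.032).round(4),r)
E
python3 hold.py w2
```

```text
t 6.88 tcp [0.4143 0.0662 0.2057] jawyaw 16.54 zax [ 0.019  0.004 -1.   ] F [-0.5 -1.1  0. ] open 0.499 q7 -0.53
units [0.0158 0.0041 0.1075] rows 1.3917928982426895
turn units [ 0.0004 -0.0062  0.0036]
[ 248  155   43   48 1398] [268.93276109 176.88340486]
white line 42 ((0.42536166310310364, 0.07709673047065735), (0.0030532903037965298, 0.01142048742622137), 17.15972900390625) [0.4254 0.0771 0.062 ]
dir -71.31377074199057
depth z [0.4254 0.0772 0.0621]
collar [[0.4281 0.0664 0.032 ]] 23.742305755615234
```

View pics/w2.png

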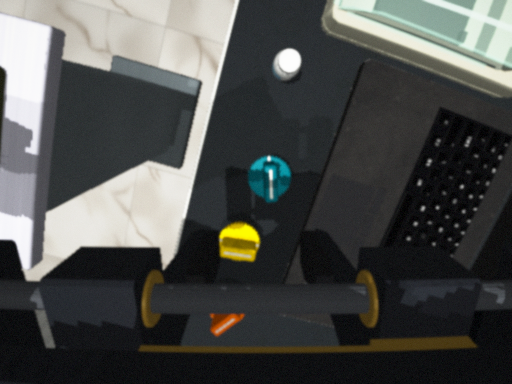

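Wrist view: teal holder at (269,177) with the white line nearly along the image vertical, and yellow at (240,240). The top-view estimate of (0.429, 0.067) agrees with the collar at (0.428, 0.066). The bar lies at about 106–108°.

>>> apply_moves([
  {"x": 0.016,"y": 0.004,"z": 0.04,"wx": 0,"wy": -0.006,"wz": 0,"fingers": 0},
  {"x": 0,"y": 0,"z": 0.06,"wx": 0,"wy": 0,"wz": 0,"fingers": 0},
  {"x": 0,"y": 0,"z": 0.03,"wx": 0,"wy": 0,"wz": 0,"fingers": 0},
  {"x": 0,"y": 0,"z": 0,"wx": 0,"wy": 0,"wz": 0,"fingers": 0},
])

```text
clock: 7.42
tool_pos: [0.4328, 0.0592, 0.1007]
eef_rot: [0.991, 0.135, 0.004, 0.003]
contact_force: [-0.2, -0.6, -0.3]
opening: 0.499
```

Run:
```python
from h import *
goto([.4285,.0660,.036],16.5)
```

```text
t 7.42 tcp [0.4328 0.0592 0.1007] jawyaw 15.57 zax [ 0.008 -0.005 -1.   ] F [-0.2 -0.6 -0.3] open 0.499 q7 -0.7
units [-0.0034 -0.0102  0.0808] rows 1.0429286846084511
turn units [ 0.0021 -0.002  -0.0051]
```

>>> apply_moves([
  {"x": -0.003,"y": -0.01,"z": 0.02,"wx": 0.002,"wy": -0.002,"wz": -0.005,"fingers": 0},
  {"x": 0,"y": 0,"z": 0.025,"wx": 0,"wy": 0,"wz": 0,"fingers": 0},
  {"x": 0,"y": 0,"z": 0,"wx": 0,"wy": 0,"wz": 0,"fingers": 0},
])

```text
clock: 7.8
tool_pos: [0.4312, 0.0635, 0.0668]
eef_rot: [0.99, 0.14, 0.003, 0.0]
contact_force: [-0.6, 0.0, 1.1]
opening: 0.495
```

Run:
```python
from h import *
goto([.4285,.0660,.036],16.5)
```

```text
t 7.8 tcp [0.4312 0.0635 0.0668] jawyaw 16.07 zax [ 0.006 -0.    -1.   ] F [-0.6  0.   1.1] open 0.495 q7 -0.75
units [-0.0026 -0.004   0.0384] rows 0.49571900979652495
turn units [ 0.0006 -0.0018 -0.0024]
```

>>> apply_moves([
  {"x": -0.003,"y": -0.004,"z": 0.018,"wx": 0.001,"wy": -0.002,"wz": -0.002,"fingers": 0},
  {"x": -0.001,"y": -0.002,"z": 0.018,"wx": 0,"wy": 0,"wz": 0,"fingers": 0},
  {"x": 0,"y": 0,"z": 0,"wx": 0,"wy": 0,"wz": 0,"fingers": 0},
])

```text
clock: 8.18
tool_pos: [0.4315, 0.0653, 0.0463]
eef_rot: [0.99, 0.141, 0.002, 0.0]
contact_force: [0.5, 0.8, 0.2]
opening: 0.499
```

Run:
```python
from h import *
goto([.4285,.0660,.036],16.5)
```

```text
t 8.18 tcp [0.4315 0.0653 0.0463] jawyaw 16.2 zax [ 0.004  0.    -1.   ] F [0.5 0.8 0.2] open 0.499 q7 -1.05
units [-0.0034 -0.0019  0.0129] rows 0.172821504923024
turn units [ 0.0002 -0.0012 -0.0016]
```

>>> apply_moves([
  {"x": -0.004,"y": -0.002,"z": 0.014,"wx": 0,"wy": -0.001,"wz": -0.002,"fingers": 0},
  {"x": 0,"y": 0,"z": 0.002,"wx": 0,"wy": 0,"wz": 0,"fingers": -1},
  {"x": 0,"y": 0,"z": 0,"wx": 0,"wy": 0,"wz": 0,"fingers": -1},
  {"x": 0,"y": 0,"z": 0,"wx": 0,"wy": 0,"wz": 0,"fingers": -1},
  {"x": 0,"y": 0,"z": 0,"wx": 0,"wy": 0,"wz": 0,"fingers": -1},
], force=30)

```text
clock: 8.8
tool_pos: [0.4336, 0.064, 0.0417]
eef_rot: [0.99, 0.14, 0.005, 0.001]
contact_force: [0.1, 1.2, -1.1]
opening: 0.154
```

Run:
```python
from h import *
goto([.4285,.0660,.15],16.5);print(get_state()['q'].round(2))
```

```text
t 8.8 tcp [0.4336 0.064  0.0417] jawyaw 16.12 zax [ 0.009 -0.001 -1.   ] F [ 0.1  1.2 -1.1] open 0.154 q7 -1.4
units [-0.0042 -0.0037 -0.1355] rows 1.7353935414695483
turn units [ 0.0011 -0.0028 -0.0021]
[-0.22  0.86 -0.06  2.26  1.42  0.05 -1.4 ]
```

>>> apply_moves([
  {"x": 0,"y": 0,"z": -0.02,"wx": 0,"wy": 0,"wz": 0,"fingers": -1},
  {"x": 0,"y": 0,"z": -0.05,"wx": 0,"wy": 0,"wz": 0,"fingers": -1},
  {"x": 0,"y": 0,"z": -0.05,"wx": 0,"wy": 0,"wz": 0,"fingers": -1},
  {"x": 0,"y": 0,"z": -0.04,"wx": 0,"wy": 0,"wz": 0,"fingers": -1},
  {"x": 0,"y": 0,"z": 0,"wx": 0,"wy": 0,"wz": 0,"fingers": -1},
], force=40)

```text
clock: 9.43
tool_pos: [0.4306, 0.0637, 0.1734]
eef_rot: [0.99, 0.141, 0.001, 0.001]
contact_force: [-0.2, -0.2, -0.8]
opening: 0.159
```

Run:
```python
from h import *
goto([.482,-.316,.18],-25.4);print(get_state()['q'].round(2))
```

```text
t 9.43 tcp [0.4306 0.0637 0.1734] jawyaw 16.19 zax [ 0.003 -0.002 -1.   ] F [-0.2 -0.2 -0.8] open 0.159 q7 -0.77
units [-0.0707  0.4738 -0.0071] rows 6.1319874021132605
turn units [ 0.0006 -0.0009  0.2311]
[ 0.17  0.64 -0.66  2.17  0.75  0.57 -0.77]
```

>>> apply_moves([
  {"x": -0.01,"y": 0.068,"z": -0.003,"wx": 0,"wy": 0,"wz": 0,"fingers": -1},
  {"x": -0.01,"y": 0.068,"z": -0.003,"wx": 0,"wy": 0,"wz": 0,"fingers": -1},
  {"x": -0.01,"y": 0.068,"z": 0,"wx": 0,"wy": 0,"wz": 0,"fingers": -1},
  {"x": -0.01,"y": 0.068,"z": 0,"wx": 0,"wy": 0,"wz": 0,"fingers": -1},
  {"x": -0.01,"y": 0.068,"z": 0,"wx": 0,"wy": 0,"wz": 0,"fingers": -1},
  {"x": -0.01,"y": 0.068,"z": 0,"wx": 0,"wy": 0,"wz": 0,"fingers": -1},
  {"x": -0.01,"y": 0.05,"z": 0,"wx": 0,"wy": 0,"wz": 0,"fingers": -1},
])

```text
clock: 10.3
tool_pos: [0.479, -0.3093, 0.1696]
eef_rot: [0.989, 0.147, -0.004, -0.003]
contact_force: [0.2, 0.6, -2.1]
opening: 0.151
```

>>> apply_moves([
  {"x": 0,"y": 0,"z": 0,"wx": 0,"wy": 0,"wz": 0.05,"fingers": -1},
  {"x": 0,"y": 0,"z": 0,"wx": 0,"wy": 0,"wz": 0.05,"fingers": -1},
  {"x": 0,"y": 0,"z": 0,"wx": 0,"wy": 0,"wz": 0.05,"fingers": -1},
  {"x": 0,"y": 0,"z": 0,"wx": 0,"wy": 0,"wz": 0.05,"fingers": -1},
  {"x": 0,"y": 0,"z": 0,"wx": 0,"wy": 0,"wz": 0.02,"fingers": -1},
  {"x": 0,"y": 0,"z": 0,"wx": 0,"wy": 0,"wz": 0,"fingers": -1},
])

```text
clock: 11.05
tool_pos: [0.4712, -0.3132, 0.1576]
eef_rot: [0.977, -0.211, -0.015, -0.001]
contact_force: [0.3, 0.1, -0.3]
opening: 0.156
```

Run:
```python
from h import *
goto([.482,-.316,.18],-25.4);print(get_state()['q'].round(2))
m=camera_model('wrist');im,d=snapshot('wrist');np.savez('w3.npz',im=im,d=d,T=m['world_from_camera']);
im2,d2=snapshot('top');np.savez('t3.npz',im=im2,d=d2)
save('w3',np.hstack([im,cv2.resize(im2[130:235,255:325],None,fx=3.6,fy=3.657)[:384]]))
```

```text
t 11.05 tcp [ 0.4712 -0.3132  0.1576] jawyaw -24.38 zax [-0.028  0.008 -1.   ] F [ 0.3  0.1 -0.3] open 0.156 q7 -0.46
units [ 0.0129 -0.0023 -0.0284] rows 0.4010248728992796
turn units [0.0014 0.0093 0.0057]
[ 0.82  0.78 -0.55  1.78  0.56  0.77 -0.46]
```

View pics/w3.png

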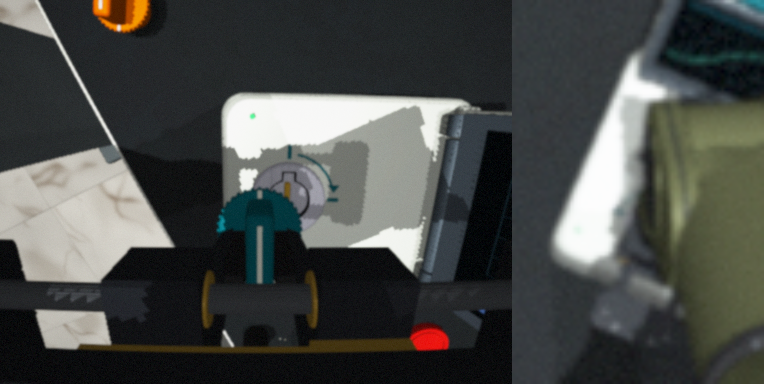

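Wrist view: the holder is gripped, white line at (260,255), and it partly covers the port ring at (290,190). The keyway tick is at (290,152). I'll shift right so the whole ring is visible.

>>> apply_moves([
  {"x": 0.006,"y": 0.03,"z": -0.02,"wx": 0.001,"wy": 0.009,"wz": 0.006,"fingers": -1},
  {"x": 0.006,"y": 0.03,"z": -0.02,"wx": 0,"wy": 0,"wz": 0,"fingers": -1},
  {"x": 0,"y": 0.01,"z": 0,"wx": 0,"wy": 0,"wz": 0,"fingers": -1},
  {"x": 0,"y": 0,"z": 0,"wx": 0,"wy": 0,"wz": 0,"fingers": -1},
])

```text
clock: 11.65
tool_pos: [0.4559, -0.3677, 0.1879]
eef_rot: [0.976, -0.218, -0.002, -0.001]
contact_force: [-0.9, -0.3, -1.3]
opening: 0.158
```

Run:
```python
from h import *
goto([.482,-.316,.18],-25.4)
m=camera_model('wrist');im,d=snapshot('wrist');np.savez('w4.npz',im=im,d=d,T=m['world_from_camera'])
p=onplane(m,[(0,0)],.076)
# ring roi projected
T=np.linalg.inv(m['world_from_camera']);q=T@np.array([.482,-.316,.076,1]);K=m['camera_matrix'];u=K[0][0]*q[0]/-q[2]+K[0][2];v=K[1][1]*q[1]/q[2]+K[1][2];print(u,v)
u,v=int(u),int(v);c=im[max(v-60,0):v+60,u-70:u+70];print(u-70,max(v-60,0));save('w4',cv2.resize(c,None,fx=5,fy=5,interpolation=cv2.INTER_CUBIC))
```

```text
t 11.65 tcp [ 0.4559 -0.3677  0.1879] jawyaw -25.13 zax [-0.003  0.003 -1.   ] F [-0.9 -0.3 -1.3] open 0.158 q7 -0.34
units [ 0.0021 -0.0724  0.01  ] rows 0.9360311151259995
turn units [-0.0003  0.0012  0.0015]
261.65196423997475 125.41984301517914
191 65
```

View pics/w4.png

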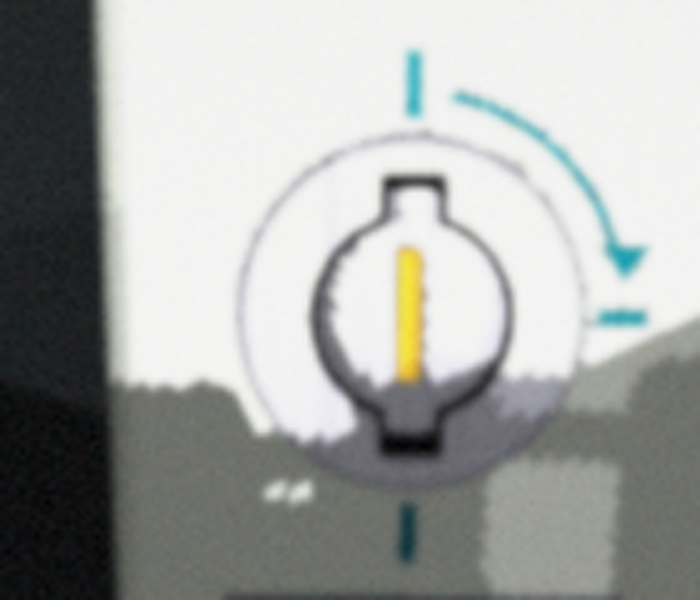

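Crop: the ring spans x 238–585 and y 133–488, so its centre is near (411,310). Keyway ticks are at (414,83) and (406,532), and the clockwise arrow ends at (623,317). The yellow blade lies along the keyways.

Run:
```python
from h import *
Z=np.load('w4.npz');im=Z['im'];d=Z['d'];m=camera_model('wrist');m['world_from_camera']=Z['T']
f=lambda x,y:((x+.5)/5-.5+191,(y+.5)/5-.5+65)
E=onplane(m,[f(238,312),f(585,312),f(411,133),f(411,488)],.076);print('ring',E.round(4).tolist(),np.linalg.norm(E[0]-E[1]),np.linalg.norm(E[2]-E[3]),E.mean(0).round(4))
t=onplane(m,[f(414,83),f(406,532),f(623,317)],.07);v=t[0]-t[1];print('ticks mid',t[:2].mean(0).round(4),'dir',np.degrees(np.arctan2(v[1],v[0])),t[2].round(4))
print('depth z ring',pts(m,[f(280,310),f(540,300),f(411,155)],d).round(4).tolist())
# holder line
tz=get_state()['tool_pos'];hsv=cv2.cvtColor(im,cv2.COLOR_RGB2HSV)
k=np.zeros(hsv.shape[:2],bool);k[185:300,235:290]=1
teal=cv2.inRange(hsv,(80,60,30),(105,255,255))>0
ys,xs=np.where(teal&k);print('teal',xs.min(),xs.max(),ys.min(),ys.max())
w=(hsv[...,1]<70)&(hsv[...,2]>130)&k;w[:, :xs.min()]=0;w[:,xs.max():]=0
n,l,s,c=cv2.connectedComponentsWithStats(w.astype(np.uint8))
for i in range(1,n):
    if s[i,4]>15:
        yx=np.argwhere(l==i)[:,::-1];Q=onplane(m,yx,tz[2]+.0203);vv=np.linalg.svd(Q-Q.mean(0))[2][0]
        print(s[i],Q.mean(0).round(4),np.degrees(np.arctan2(vv[1],vv[0])),np.ptp(Q@vv),'end pts',(Q[(Q@vv).argmin()]-tz).round(4),(Q[(Q@vv).argmax()]-tz).round(4))
save('w4h',cv2.resize(im[170:310,200:330],None,fx=4,fy=4))
```

```text
ring [[0.4632, -0.3084, 0.076], [0.5175, -0.3339, 0.076], [0.5025, -0.2943, 0.076], [0.4775, -0.3491, 0.076]] 0.05996352457673855 0.060269156945068014 [ 0.4902 -0.3214  0.076 ]
ticks mid [ 0.4899 -0.3221  0.07  ] dir 64.42555222636067 [ 0.524  -0.3382  0.07  ]
depth z ring [[0.4699, -0.3112, 0.0764], [0.5112, -0.3287, 0.0765], [0.501, -0.2975, 0.0761]]
teal 235 289 186 290
```

View pics/w4h.png

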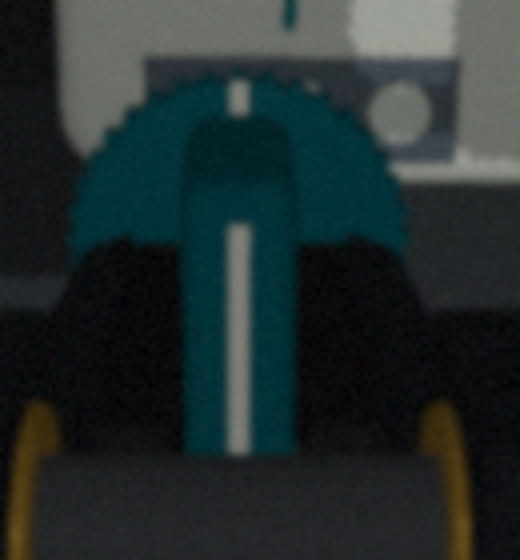

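Run:
```python
from h import *
Z=np.load('w4.npz');m=camera_model('wrist');m['world_from_camera']=Z['T']
t=get_state()['tool_pos'];r=R.from_quat(get_state()['eef_rot'])
f=lambda x,y:((x+.5)/4-.5+200,(y+.5)/4-.5+170)
g=lambda p,z:(r.inv().apply(onplane(m,[f(*p)],z)-t)*1e3).round(1)
print('collar far point (top/bottom rim)',g((240,77),t[2]-.0097),g((240,77),t[2]-.0157),'exp -24')
print('collar sides',g((70,240),t[2]-.0097),g((407,240),t[2]-.0097))
print('bar end top',g((240,180),t[2]+.0203),'bar end bottom',g((240,118),t[2]-.0097),'line end',g((240,224),t[2]+.0203), 'bar sides',g((185,300),t[2]+.0203),g((297,300),t[2]+.0203),'exp -20')
```

```text
collar far point (top/bottom rim) [[  0.2 -28.7   9.7]] [[  0.2 -27.1  15.7]] exp -24
collar sides [[-24.4  -4.4   9.8]] [[24.1 -4.4  9.6]]
bar end top [[  0.1 -24.8 -20.3]] bar end bottom [[  0.1 -22.8   9.7]] line end [[  0.1 -19.4 -20.3]] bar sides [[ -6.4  -9.7 -20.3]] [[  6.8  -9.7 -20.3]] exp -20
```

>>> apply_moves([
  {"x": 0.014,"y": -0.03,"z": 0.02,"wx": 0,"wy": 0.001,"wz": 0.002,"fingers": -1},
  {"x": 0,"y": -0.03,"z": 0.02,"wx": 0,"wy": 0,"wz": 0,"fingers": -1},
  {"x": 0,"y": 0,"z": 0,"wx": 0,"wy": 0,"wz": 0,"fingers": -1},
])

```text
clock: 12.08
tool_pos: [0.488, -0.3241, 0.1538]
eef_rot: [0.976, -0.218, -0.001, -0.002]
contact_force: [0.8, -0.3, -1.1]
opening: 0.154
```

Run:
```python
from h import *
goto([.4883,-.3254,.128],-25.6)
```

```text
t 12.07 tcp [ 0.488  -0.3241  0.1538] jawyaw -25.21 zax [-0.001  0.004 -1.   ] F [ 0.8 -0.3 -1.1] open 0.154 q7 -0.46
units [0.0012 0.0014 0.0323] rows 0.41386267109043867
turn units [-0.0012  0.0009  0.0022]
```

>>> apply_moves([
  {"x": 0.001,"y": 0.001,"z": 0.016,"wx": -0.001,"wy": 0.001,"wz": 0.002,"fingers": -1},
  {"x": 0.001,"y": 0.001,"z": 0.016,"wx": 0,"wy": 0,"wz": 0,"fingers": -1},
  {"x": 0,"y": 0,"z": 0,"wx": 0,"wy": 0,"wz": 0,"fingers": -1},
])

```text
clock: 12.45
tool_pos: [0.4875, -0.3283, 0.1266]
eef_rot: [0.975, -0.222, -0.0, 0.001]
contact_force: [-0.3, 1.1, -0.1]
opening: 0.157
```

Run:
```python
from h import *
goto([.4883,-.3254,.120],-25.6)
m=camera_model('wrist');im,d=snapshot('wrist');np.savez('w5.npz',im=im,d=d,T=m['world_from_camera'])
save('w5',cv2.resize(im[110:260,190:350],None,fx=4.5,fy=4))
```

```text
t 12.45 tcp [ 0.4875 -0.3283  0.1266] jawyaw -25.69 zax [-0.001 -0.002 -1.   ] F [-0.3  1.1 -0.1] open 0.157 q7 -0.49
units [-0.0007 -0.0037  0.0083] rows 0.11635227296168323
turn units [ 0.0005 -0.0001 -0.0005]
```

View pics/w5.png

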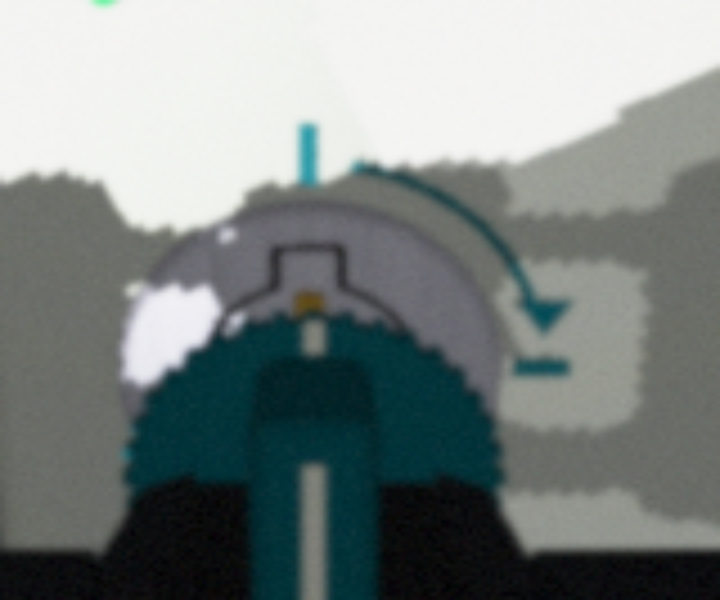

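Crop: the keyway is centred at (308,246) and the holder line at (314,340), so they're nearly aligned. I'll compute the offset.

Run:
```python
from h import *
Z=np.load('w5.npz');m=camera_model('wrist');m['world_from_camera']=Z['T']
t=get_state()['tool_pos'];r=R.from_quat(get_state()['eef_rot'])
f=lambda x,y:((x+.5)/4.5-.5+190,(y+.5)/4-.5+110)
g=lambda p,z:(r.inv().apply(onplane(m,[f(*p)],z)-t)*1e3).round(1)
print('keyway end',g((308,246),.076),'tick',g((309,155),.07),'ring top',g((308,203),.076),'ring l/r at widest',g((122,345),.076),g((500,345),.076),'right tick',g((541,367),.07))
print('line',g((314,340),t[2]-.0097),g((314,500),t[2]+.0203),'collar far',g((314,318),t[2]-.0097),'bar end top',g((314,422),t[2]+.0203),'line end',g((314,463),t[2]+.0203),'bar end bot',g((314,360),t[2]-.0097))
```

```text
keyway end [[ -1.1 -30.6  51.1]] tick [[ -1.  -45.4  57. ]] ring top [[ -1.1 -38.   51.1]] ring l/r at widest [[-30.2 -13.   51.1]] [[ 28.8 -12.9  51.1]] right tick [[36.5 -6.9 57.1]]
line [[ -0.2 -26.1   9.7]] [[ -0.2 -15.6 -20.3]] collar far [[ -0.2 -29.2   9.7]] bar end top [[ -0.2 -25.2 -20.3]] line end [[ -0.2 -20.2 -20.3]] bar end bot [[ -0.2 -23.2   9.7]]
```

>>> apply_moves([
  {"x": -0.001,"y": -0.0035,"z": 0.004,"wx": 0,"wy": 0,"wz": 0,"fingers": -1},
  {"x": 0,"y": 0,"z": 0,"wx": 0,"wy": 0,"wz": 0,"fingers": -1},
])

```text
clock: 12.75
tool_pos: [0.4885, -0.326, 0.1242]
eef_rot: [0.975, -0.223, 0.001, 0.001]
contact_force: [0.6, 1.1, -1.0]
opening: 0.151
```

Run:
```python
from h import *
goto([.4881,-.3255,.112],-25.6)
```

```text
t 12.75 tcp [ 0.4885 -0.326   0.1242] jawyaw -25.75 zax [ 0.001 -0.002 -1.   ] F [ 0.6  1.1 -1. ] open 0.151 q7 -0.5
units [-0.0008 -0.0004  0.0153] rows 0.1962029391681272
turn units [ 0.0005 -0.0007 -0.0009]
```

>>> apply_moves([
  {"x": -0.001,"y": -0.001,"z": 0.01,"wx": 0,"wy": -0.001,"wz": -0.001,"fingers": -1},
  {"x": 0,"y": 0,"z": 0.008,"wx": 0,"wy": 0,"wz": 0,"fingers": -1},
  {"x": 0,"y": 0,"z": 0,"wx": 0,"wy": 0,"wz": 0,"fingers": -1},
])

```text
clock: 13.12
tool_pos: [0.4882, -0.3251, 0.1091]
eef_rot: [0.975, -0.221, -0.001, 0.001]
contact_force: [-0.6, -0.6, -2.5]
opening: 0.155
```

Run:
```python
from h import *
goto([.4881,-.3255,.106],-25.6)
```

```text
t 13.12 tcp [ 0.4882 -0.3251  0.1091] jawyaw -25.56 zax [-0.001 -0.001 -1.   ] F [-0.6 -0.6 -2.5] open 0.155 q7 -0.51
units [0.0001 0.0005 0.0039] rows 0.0500050753787046
turn units [0.0006 0.0002 0.0002]
```

>>> apply_moves([
  {"x": 0,"y": 0,"z": 0.006,"wx": 0,"wy": 0,"wz": 0,"fingers": -1},
  {"x": 0,"y": 0,"z": 0.006,"wx": 0,"wy": 0,"wz": 0,"fingers": -1},
  {"x": 0,"y": 0,"z": 0,"wx": 0,"wy": 0,"wz": 0,"fingers": -1},
])

```text
clock: 13.5
tool_pos: [0.4885, -0.3253, 0.0994]
eef_rot: [0.975, -0.221, -0.0, 0.001]
contact_force: [-1.3, 0.6, 5.2]
opening: 0.159
```

Run:
```python
from h import *
goto([.4881,-.3255,.0930],-25.6)
```

```text
t 13.5 tcp [ 0.4885 -0.3253  0.0994] jawyaw -25.57 zax [-0.001 -0.002 -1.   ] F [-1.3  0.6  5.2] open 0.159 q7 -0.52
units [-0.0003  0.0005  0.008 ] rows 0.1024750430095722
turn units [0.0007 0.     0.0002]
```

The 5 N at TCP z = 0.099 matches the seat spring, so the pins are in the keyways. Pressing down.

>>> apply_moves([
  {"x": 0,"y": 0,"z": 0.006,"wx": 0,"wy": 0,"wz": 0,"fingers": -1},
  {"x": 0,"y": 0,"z": 0.006,"wx": 0,"wy": 0,"wz": 0,"fingers": -1},
  {"x": 0,"y": 0,"z": 0.004,"wx": 0,"wy": 0,"wz": 0,"fingers": -1},
], force=55)

```text
clock: 13.88
tool_pos: [0.4889, -0.3256, 0.0917]
eef_rot: [0.975, -0.222, 0.001, 0.003]
contact_force: [-9.4, 4.4, 39.4]
opening: 0.154
```

Run:
```python
from h import *
goto([.4881,-.3255,.0925],-25.6)
```

```text
t 13.88 tcp [ 0.4889 -0.3256  0.0917] jawyaw -25.6 zax [-0.    -0.006 -1.   ] F [-9.4  4.4 39.4] open 0.154 q7 -0.54
units [-0.0009  0.0003 -0.001 ] rows 0.01801798613551425
turn units [ 0.0017 -0.0008 -0.    ]
```

>>> apply_moves([
  {"x": -0.001,"y": 0,"z": 0.001,"wx": 0.001,"wy": 0,"wz": 0,"fingers": -1},
  {"x": -0.0007,"y": 0,"z": 0.002,"wx": 0,"wy": 0,"wz": 0.044,"fingers": -1},
  {"x": -0.0007,"y": 0,"z": 0.002,"wx": 0,"wy": 0,"wz": 0.044,"fingers": -1},
  {"x": -0.0007,"y": 0,"z": 0.002,"wx": 0,"wy": 0,"wz": 0.044,"fingers": -1},
])

```text
clock: 14.38
tool_pos: [0.4871, -0.3243, 0.0921]
eef_rot: [0.906, -0.423, 0.003, 0.002]
contact_force: [-3.8, 1.9, 14.5]
opening: 0.155
```

```bash
cat > tw.py <<'E'
from h import *
s=get_state();x=R.from_quat(s['eef_rot']).apply([1,0,0]);a=np.arctan2(x[1],x[0])
o=np.array([.4901,-.3216]) # tcp should be port - holder offset(0,-.0042 tool)
y=np.array([np.sin(a),-np.cos(a)]);c=o+.0042*y
goto([c[0],c[1],.0922],np.degrees(a));print('turned',-25.6-np.degrees(a),'moment',s['moment'].round(2),s['q'].round(2))
E
python3 tw.py
```

```text
t 14.38 tcp [ 0.4871 -0.3243  0.0921] jawyaw -50.08 zax [ 0.004 -0.007 -1.   ] F [-3.8  1.9 14.5] open 0.155 q7 -0.85
units [-0.0002  0.0002 -0.0002] rows 0.0048505619139456915
turn units [ 0.0004 -0.0024 -0.    ]
turned 24.476923262934953 moment [0.58 0.94 0.04] [ 0.71  0.86 -0.36  1.8   0.53  0.57 -0.85]
```

Turning well and on axis. Continuing.

>>> apply_moves([
  {"x": -0.0007,"y": 0,"z": 0.002,"wx": 0,"wy": -0.001,"wz": 0.044,"fingers": -1},
  {"x": -0.0007,"y": 0,"z": 0.002,"wx": 0,"wy": -0.001,"wz": 0.044,"fingers": -1},
  {"x": -0.0007,"y": 0,"z": 0.002,"wx": 0,"wy": 0,"wz": 0.044,"fingers": -1},
  {"x": -0.0007,"y": 0,"z": 0.002,"wx": 0,"wy": 0,"wz": 0.044,"fingers": -1},
])

```text
clock: 14.88
tool_pos: [0.4862, -0.3224, 0.0921]
eef_rot: [0.75, -0.661, 0.002, 0.001]
contact_force: [-3.7, 1.2, 14.5]
opening: 0.154
```

```bash
python3 tw.py
```

```text
t 14.88 tcp [ 0.4862 -0.3224  0.0921] jawyaw -82.77 zax [ 0.002 -0.005 -1.   ] F [-3.7  1.2 14.5] open 0.154 q7 -1.25
units [-0.0003  0.0003 -0.0002] rows 0.005620840957237923
turn units [-0.0004 -0.0016  0.    ]
turned 57.171698222294445 moment [0.61 0.82 0.07] [ 0.63  0.84 -0.21  1.81  0.33  0.52 -1.25]
```

>>> apply_moves([
  {"x": -0.0008,"y": 0,"z": 0.002,"wx": 0,"wy": -0.001,"wz": 0.044,"fingers": -1},
  {"x": -0.0008,"y": 0,"z": 0.002,"wx": 0,"wy": -0.001,"wz": 0.044,"fingers": -1},
  {"x": -0.0007,"y": 0,"z": 0.002,"wx": 0,"wy": 0,"wz": 0.044,"fingers": -1},
  {"x": -0.0007,"y": 0,"z": 0.002,"wx": 0,"wy": 0,"wz": 0.035,"fingers": -1},
])

```text
clock: 15.38
tool_pos: [0.4868, -0.3203, 0.0921]
eef_rot: [-0.547, 0.837, -0.002, 0.001]
contact_force: [-3.6, 2.2, 13.9]
opening: 0.151
```

```bash
python3 tw.py
```

```text
t 15.38 tcp [ 0.4868 -0.3203  0.0921] jawyaw -113.74 zax [ 0.005 -0.002 -1.   ] F [-3.6  2.2 13.9] open 0.151 q7 -1.6
units [-0.0002  0.0009 -0.0002] rows 0.011727455254697138
turn units [-0.0016 -0.      0.    ]
turned 88.14105569970226 moment [0.34 0.81 0.12] [ 0.55  0.84 -0.08  1.82  0.13  0.49 -1.6 ]
```

>>> apply_moves([
  {"x": 0,"y": 0.0005,"z": 0.002,"wx": 0,"wy": 0,"wz": 0.015,"fingers": -1},
  {"x": 0,"y": 0,"z": 0.002,"wx": 0,"wy": 0,"wz": 0.01,"fingers": -1},
  {"x": 0,"y": 0,"z": 0.002,"wx": 0,"wy": 0,"wz": 0.006,"fingers": -1},
  {"x": 0,"y": 0,"z": 0.002,"wx": 0,"wy": 0,"wz": 0.006,"fingers": -1},
])

```text
clock: 15.88
tool_pos: [0.487, -0.3199, 0.092]
eef_rot: [-0.496, 0.868, -0.004, 0.002]
contact_force: [-2.8, 1.6, 13.7]
opening: 0.155
```

```bash
python3 tw.py
python3 - <<'E'
from h import *
a,_=snapshot('scene');b,_=snapshot('top');w,_=snapshot('wrist')
save('end',np.hstack([cv2.resize(w,(400,300)),cv2.resize(b[110:260,250:400],(300,300))]))
E
python3 tw.py
```

```text
t 15.88 tcp [ 0.487  -0.3199  0.092 ] jawyaw -120.49 zax [ 0.007 -0.005 -1.   ] F [-2.8  1.6 13.7] open 0.155 q7 -1.68
units [-0.0002  0.0008 -0.0002] rows 0.010629461157510985
turn units [-0.0027 -0.0002  0.    ]
turned 94.89475723809969 moment [0.54 0.77 0.16] [ 0.53  0.84 -0.05  1.82  0.08  0.48 -1.68]
t 16.02 tcp [ 0.487  -0.3199  0.092 ] jawyaw -120.46 zax [ 0.007 -0.005 -1.   ] F [-2.9  1.8 13.8] open 0.155 q7 -1.68
units [-0.0002  0.0008 -0.0002] rows 0.010822901753864729
turn units [-0.0027 -0.0002  0.    ]
turned 94.86135400829127 moment [0.41 0.76 0.13] [ 0.53  0.84 -0.05  1.82  0.08  0.48 -1.68]
```

View pics/end.png

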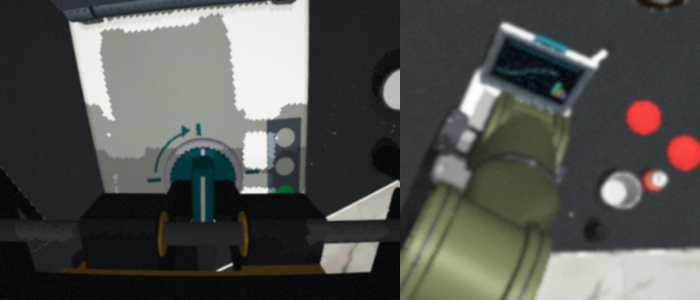

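The holder line is at the end tick and the bottles are standing. I'll check the screen's plane once more, then hand in.

```bash
python3 - <<'E'
from h import *
im,d=snapshot('top');m=camera_model('top')
u,v=np.meshgrid(np.arange(285,352),np.arange(118,170));uv=np.c_[u.ravel(),v.ravel()]
P=pts(m,uv,d);xc=np.array([.903,-.429,0]);yc=np.array([.429,.903,0]);h=np.array([.490,-.3216,.086])+.123*xc
s=P-h;k=(P[:,2]>.10)&(P[:,2]<.215)&(abs(s@yc)<.06)&(abs(s@xc)<.08)&(d[uv[:,1],uv[:,0]]>.1);A=P[k]
for _ in range(4):
    c=A.mean(0);n=np.linalg.svd(A-c)[2][2];A=A[abs((A-c)@n)<.005]
n*=-np.sign(n@xc);print(len(A),n.round(3),'theta',np.pi/2+np.arctan2(n[2],-(n@xc)))
E
python3 tw.py
```

```text
897 [-0.857  0.403  0.323] theta 1.8993512199894786
t 16.07 tcp [ 0.487  -0.3199  0.092 ] jawyaw -120.46 zax [ 0.007 -0.005 -1.   ] F [-3.4  2.5 14.3] open 0.153 q7 -1.68
units [-0.0002  0.0008 -0.0002] rows 0.011011348276411906
turn units [-0.0027 -0.0002  0.    ]
turned 94.85901948893948 moment [0.48 0.82 0.14] [ 0.53  0.84 -0.05  1.82  0.08  0.48 -1.68]
```

```bash
python3 -c "
from plant import *
print(finish_job())"
```

```text
the job is handed in; nothing more can be done
None
```

I pushed the screen back to its reading position, lowered the teal holder into the port, pressed it onto the seat's stop and turned it clockwise to its stop. I handed the job in at about 16 s, still gripping the holder; no verdict was reported.

**Last checks**
- **Screen:** a plane fit gives 1.90 rad; the allowed range is 1.74 to 2.1.
- **Turn:** the tool has turned 95° clockwise, about 1.5 rad plus the holder's play. The shutter angle itself could not be read, but the holder's line points at the end tick.
- **Depth:** the foot is about 26 mm below the ring, assuming it did not slip in the jaws. The stop is at 25 mm, and the pressing force is about 14 N.
- **Position and grip:** the holder is within about 1 mm of the port's axis by my estimate. The jaws are at the bar's thickness (about 13.5 mm), set to grip at 55 N.
- **Bottles:** nothing touched them, and the black and red ones were standing in the last top view. I did not look at the white one again after picking up the holder.

**Disagreements**
- When I picked up the holder, the arm stopped 6 mm higher than planned because a wrist joint was near its limit. The jaws therefore hold the upper 20 mm of the bar.
- Estimates of how far the holder sits off-centre along its bar ranged from 3 to 5 mm. I used 4.2 mm, and the insertion went in without sticking.

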